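# Open the adhesive can: lift the tab, unscrew the cap

## Task

Open the adhesive can: flip the hinged metal tab right back, as far as it will go, then unscrew the cap counter-clockwise by feel until it is free (its thread ends in a hard stop: do not force it), lift it straight off and set it down gently, upright, in the low aluminium tray. Do not wrench, press or pull the cap hard against the can, and leave everything else on the bench where it is.

Things in the scene. Friction and masses are not known exactly. Their poses are not given: they have to be found in the camera images.
- can: rectangular steel adhesive can, 160 (x) x 110 (y) x 130 mm tall, fixed to the bench by a holder 170 x 124, 30 tall. Origin: centre of its underside on the bench. Its -x side (the end where the tab is lifted) faces the robot, give or take its yaw.
- neck (a point): point on the can's flat top (130 mm above the bench) on the upright axis of neck and cap, 20 mm from the can's centre towards its -x; axes as the can's. The neck stands 18 mm above the can top, 38 mm wide over its thread; a sprung rubber seal in its mouth pushes the seated cap up with 5 to 9 N.
- neck_mouth (a point): centre of the neck's mouth, 18 mm above point neck. The thread: the cap unscrews counter-clockwise seen from above. How far is hidden: it comes free after 0.4 to 1.15 rad, and 0.35 rad later meets a hard stop, 0.75 to 1.5 rad from its start. It rises up to 2.5 mm on the thread. Free, it clears the thread with a straight lift of 12 mm; not free, it will not lift.
- cap: grey plastic screw cap on the neck: knurled skirt 54 mm in diameter, 24 tall, open below, with a finger bar across its top. Loose, about 60 g (45 to 80). Origin: centre of the skirt's underside, about 4 mm above the can top when seated; z up. Play on the neck about 1 mm sideways. It turns against up to 0.25 N m; at the stop the torque climbs steeply: do not force it beyond about 0.4 N m.
- cap_bar (a point): centre of the cap's finger bar, 33 mm above the cap's origin; axes as the cap's (bar along x, pinched across y). The bar reaches 9 mm above and below this point.
- tab (a joint): angle of the hinged steel tab that lies over the cap: 0 closed (flat, 2 mm or more above the bar), growing as it is lifted away from the robot end, 1.57 upright, stop at 2.4; opened past 2.0 it leaves room for a gripper over the cap. Its hinge is stiff (0.1 N m, about 1.2 N at the end) and it stays where it is left.
- tab_end (a point): centre of the thick end of the tab: a block 18 long, 22 wide (along the can's y), 12 thick, 90 mm from the hinge; the strap behind it is 22 wide and 4 thick. 52 mm above the can top when closed, 42 mm from the cap's axis towards the can's -x. It turns with the tab.
- tab_hinge (a point): hinge axis of the tab (it runs along the can's y), 48 mm from the cap's axis towards the can's +x, 52 mm above the can top, on an upright post 18 wide and 8 thick centred 3 mm further out; axes as the can's.
- tray: low square aluminium tray 140 x 140 x 16 mm, walls 4, floor about 4 thick, no dividers, fixed on the bench to the left or right of the can. Origin: centre of its underside.
- button_box: square wooden box 140 x 140 x 45 mm with four compartments, fixed on the bench on the other side; leave it alone. Origin: centre of its underside.
- hammer: tack hammer lying far to the right of the can, about 250 long (mm). Bystander, loose; leave it where it is.
- screwdriver: screwdriver lying on the bench in front of the can, 150 long (mm). Bystander, loose; leave it where it is.
- tack_jar: glass jar of radius 32, 85 tall, behind the can (mm). Bystander, loose; leave it where it is.
- chair_foot: turned dark wooden chair foot, widest radius 35, 60 tall (mm). Bystander, loose; leave it where it is.
- spool: wooden thread spool, radius 22, 54 tall (mm). Bystander, loose; leave it where it is.
- chalk: white chalk block 50 x 30 x 14, behind the can (mm). Bystander, loose; leave it where it is.
Things that resemble listed ones, but are neither listed nor needed, are in the scene too. Several things look just like the tray: the one meant starts nearest to the robot's base. What is shaped like the cap but green is not meant.

How it is judged:
On the way, in this order (a step that is already met when the one before it is completed fails the run):
1. the tab is flipped back past upright (at least 2.0 rad) while the cap is still seated on the neck (value of joint tab above 2 rad and horizontal distance between cap and neck below 0.006 m and z of cap in the frame of neck below 0.012 m), for 0.2 s.
2. the unscrewed cap is lifted off the neck, the tab still back (value of joint tab above 1.9 rad and z of cap in the frame of neck above 0.022 m), for 0.1 s.
At the end, for the whole second after the job is handed in: The tab is still flipped back (at least 1.9 rad) and the cap stands upright (within 0.12 rad) at rest on the floor of the aluminium tray, its centre within 50 mm of the tray's centre along each side (value of joint tab above 1.9 rad and x of cap in the frame of tray between -0.05 and 0.05 m and y of cap in the frame of tray between -0.05 and 0.05 m and z of cap in the frame of tray below 0.01 m and angle between cap's own z axis and vertical below 0.12 rad and linear speed of cap below 0.02 m/s); the robot touches nothing.
It fails at once if the cap is wrenched, pressed or pulled against the can with more than 35 N (forced beyond its stop, lifted before it is free) (contact force between cap and can above 35 N).
It fails at once if the cap is dropped or rammed into the tray (more than 40 N) (contact force between cap and tray above 40 N).
It fails at once if a bystander is moved by more than 30 mm (distance of any of hammer, screwdriver, tack_jar, chair_foot, spool, chalk from where it was at the start of the episode above 0.03 m).
It also fails if it takes over 72 s, if anything falls off the work surface, if the arm or the gripper's body presses on something with over 40 N, if the wrist force passes 120 N, or if a joint passes its speed limit or range.

## Robot

A 7-joint arm with a two-finger parallel gripper is mounted at the origin on the work surface. World frame = base frame: x ahead of the robot, y to its left, z up, the work surface at z = 0. Lengths are in m, angles in rad, forces in N, time in s.
With the tool pointing down it reaches from about 0.4 to 0.875 m from the base axis. Payload 19.3 kg.
Tool frame: the origin (TCP) lies midway between the tips of the shut fingers; the grasp point (between the pads) lies manip.grip_depth behind it (manip.grip_depth is the distance from the TCP to the grasp point, in m); z points along the fingers, y is the line along which they close (so a half turn about z gives the same grasp; the last joint's range is limited). The gripper opens to 85 mm and grips with 20 to 120 N. Pads are 22 mm wide; open, the fingers measure 114 mm over their backs; the gripper's body (76 mm by 85 mm) begins 54 mm behind the grasp point. The pads swing forward as they close: fully open they stand 13 mm farther back than shut.
Start: joints at [1.193, 0.521, -0.036, 1.599, 0.021, 1.021, -0.113], TCP at [0.189, -0.596, 0.231] pointing down, gripper open.
Joint ranges: [-2.91, 2.91], [-0.3, 2.13], [-1.5, 1.42], [0.17, 2.43], [-1.26, 4.41], [0.16, 1.93], [-2.52, 2.52]. Speed limits (rad/s): [1.89, 1.89, 2.39, 2.39, 3.01, 3.01, 3.01].

## Interface

Orientations are given as [roll, pitch, yaw] about the fixed x, y, z axes, in that order (R = Rz(yaw) Ry(pitch) Rx(roll)).
In Python, from station import manip gives the robot as it stands.
- The arm moves only by the tool send_rows, never from a script. Its argument "plan" is a list of rows, each a list of 2 entries, a list of its own where there are three numbers: the shift along the tool's x, y, z in m, then the turn about the tool's z in rad. In form: [[[x, y, z], spin], ...]. A call has 1 to 12 rows; each row shifts and turns the commanded pose from where the row before left it, along the tool's axes as they then stand; what a row does not reach is not made up. A row lasts 1/12 s, in which the tool goes at most 41.7 mm and 7.16 degrees, less where a joint would pass 70% of its speed; a pose out of reach is approached as far as the arm can. A call with a gripper value outside its range is refused whole. "gripper" is the closure, from 0 (fully open) to 1 (shut), set as the call begins (left out, the last holds). The fingers move at their own pace and stop on an object; "squeeze" is the grip in N (left out, the last holds). Time passes only in rows, so rows that do not move let the fingers close. It gives the time, the measured TCP pose, the force, the opening and the grip force at its end, in the units of the state.
- manip.read_state(): the state, without advancing time (a new reading comes with each control period).
- manip.get_image(name): name is "side" or "top" or "wrist"; returns the picture (400x640x3 uint8, blue, green, red); there is no depth.
- manip.calibration(name): a dict with "K" (3x3 intrinsics, pixels), "camera_from_world" (4x4, takes a point from world to camera coordinates); the wrist camera has in their place "tool_from_camera" (4x4, takes a point from camera to tool coordinates, whose origin is the TCP and whose axes are the flange's). Camera axes: x right, y up, looking along -z (the intrinsics and any distortion apply to the point x, -y, -z); pixel columns grow to the right and rows downward; lengths in m; the calibration is good to about 2 mm. A picture is of the moment at which its call begins: read the wrist's pose just before it. calibration takes no time and is no camera call.
- manip.finish_job(): hands the job in; it is judged then, once.
Trained networks look in the newest picture that a camera, given by its name, has taken for a name from the list of things; names that differ only in an ending like _2 or _b are one class to them, and where a whole thing is asked for, a point or a joint stands for the part that bears it (a point fixed in the world has none). Each returns a list of dicts, best first, with "confidence" (0 to 1); they miss things now and then, are a little off and sometimes report something else, mostly with a low value. They report only what shows in the picture. A call takes as long as a camera call. They do not tell look-alikes from the thing itself.
- manip.trace(camera, target): "pixels" (400x640 bool, what is visible of it).
- manip.place_of(camera, target): "at" ([x, y, z] in m, in world coordinates, good to about 4 mm: a listed point, or the origin of a listed thing).
The state is a dict: "t": time; "qpos": joint angles; "joint_vel": joint speeds; "effort": joint torques, N m; "eef_pos": TCP position; "tool_rot": TCP orientation; "ft_force": force on the tool from outside, world axes, zero at the start; "ft_torque": the same for the moment, N m; "width": opening from 0.0 (shut) to 1.0 (fully open); "gripper_force": force on a finger pad.
Only numpy, scipy, OpenCV 4.12 (cv2) and the standard library are available. Lean on these libraries where they do the work, as an engineer would, in place of code of your own. Each camera call takes 0.05 s, during which the arm holds its last target. There are 200 camera calls.

## Working session

There is one attempt and no reset: what is moved stays moved. The work goes in short steps, Python scripts to look and compute and a tool call to move; the robot and the scene stay as the last step left them, time stands still between calls to the robot, and variables do not carry over. Pictures are saved under pics/ and viewed, at most 10 in all, crops included, and the job is handed in when it is done.

Besides the shell and the picture viewer there is one more tool, called after "Emit:" as name([rows], argument=value, ...), one row to a line, values as JSON. send_rows: Moves the arm, as the interface text tells. Its arguments: {"type":"object","properties":{"plan":{"type":"array"},"gripper":{"type":"number"},"squeeze":{"type":"number"}},"required":["plan"]}

```bash
mkdir -p pics; ls; cat > h.py <<'E'
import numpy as np, cv2
from station import manip
np.set_printoptions(precision=4,suppress=True)
def save(n,cam,crop=None,s=1):
    im=manip.get_image(cam)
    if crop: im=im[crop[1]:crop[3],crop[0]:crop[2]]
    cv2.imwrite(f'pics/{n}.png',cv2.resize(im,None,fx=s,fy=s,interpolation=cv2.INTER_CUBIC))
def proj(cam,p):
    c=manip.calibration(cam); T=np.array(c['camera_from_world']);K=np.array(c['K'])
    q=T[:3,:3]@np.array(p)+T[:3,3]; q=np.array([q[0],-q[1],-q[2]]); u=K@q; return u[:2]/u[2]
E
python3 - <<'E'
from h import *
a=manip.get_image('top');b=manip.get_image('side')
cv2.imwrite('pics/a.png',cv2.resize(np.vstack([a,b]),None,fx=.75,fy=.75,interpolation=cv2.INTER_AREA))
print(manip.read_state()); print(manip.grip_depth)
for c in('top','side'):
  print({k:np.array(v) if not isinstance(v,dict) else v for k,v in manip.calibration(c).items()})
  for n in ['can','neck','cap','cap_bar','tab_end','tab_hinge','tray','button_box','spool','chair_foot','screwdriver','hammer','tack_jar','chalk']:
    print(c,n,[(np.round(d['at'],3).tolist(),round(d['confidence'],2),proj(c,d['at']).astype(int).tolist()) for d in manip.place_of(c,n)])
E
```

```text
pics
{'t': 0.1, 'qpos': array([ 1.1928,  0.522 , -0.0363,  1.5999,  0.0212,  1.0211, -0.1128]), 'joint_vel': array([-0.0016, -0.0038, -0.0001, -0.0027, -0.0007,  0.0004, -0.0006]), 'effort': array([  0.0044, -92.8482,   1.9847, -37.0532,   0.0182,   0.0054,
         0.0001]), 'eef_pos': array([ 0.1892, -0.5954,  0.2308]), 'tool_rot': array([-3.1406,  0.0001,  0.3078]), 'ft_force': array([-0.2839, -0.3705, -0.1662]), 'ft_torque': array([ 0.0195, -0.0057, -0.0281]), 'gripper_force': 0.0, 'width': 1.000950758358359}
0.0187
{'K': array([[392.4834,   0.    , 320.3306],
       [  0.    , 392.4834, 201.8808],
       [  0.    ,   0.    ,   1.    ]]), 'camera_from_world': array([[-0.0189, -0.9998, -0.0045, -0.1552],
       [ 0.9934, -0.0193,  0.1133, -0.5626],
       [-0.1133, -0.0024,  0.9936, -1.4742],
       [ 0.    ,  0.    ,  0.    ,  1.    ]])}
top can [([0.565, 0.052, 0.002], 0.55, [264, 202])]
top neck [([0.547, 0.06, 0.13], 0.65, [257, 203])]
top cap [([0.516, -0.111, -0.003], 0.59, [306, 214]), ([0.549, 0.053, 0.132], 0.4, [259, 202])]
top cap_bar [([0.518, -0.108, 0.034], 0.66, [30
[... 1728 characters left out ...]
 244]), ([0.548, 0.058, 0.169], 0.2, [303, 241])]
side tab_hinge [([0.59, 0.045, 0.182], 0.74, [289, 230])]
side tray [([0.338, -0.626, 0.003], 0.92, [430, 183]), ([0.545, 0.057, 0.171], 0.25, [304, 241])]
side button_box [([0.434, 0.283, 0.001], 0.75, [311, 378])]
side spool [([0.616, -0.454, -0.001], 0.67, [346, 192]), ([0.623, -0.258, 0.002], 0.52, [325, 220])]
side chair_foot [([0.641, 0.29, 0.003], 0.78, [226, 350])]
side screwdriver [([0.39, 0.016, 0.002], 0.56, [368, 296])]
side hammer [([0.615, -0.453, -0.001], 0.95, [346, 193])]
side tack_jar [([0.76, -0.128, 0.003], 0.83, [270, 233]), ([0.614, -0.457, -0.002], 0.17, [347, 192])]
side chalk [([0.76, 0.103, 0.003], 0.71, [228, 281])]
```

View pics/a.png

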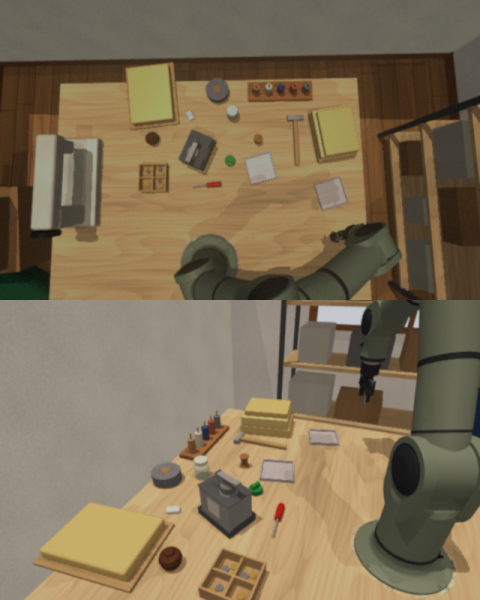

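The can sits at top-view (197,150) in the picture. The red screwdriver is at (208,184), the box at (153,178) and the green cap look-alike at (230,160).

There are two tray candidates:
- **(260,168):** about 0.55 m from the base. This one fits, because it is nearest the base and beside the can.
- **(330,193):** about 0.71 m from the base.

I'll set out now and confirm the tray and cap in a crop.

Emit:
send_rows([
  [[0.02,-0.022,-0.01],0],
  [[0.02,-0.022,-0.01],0],
  [[0.02,-0.022,-0.01],0],
  [[0.02,-0.022,-0.01],0],
  [[0.02,-0.022,-0.01],0],
  [[0.02,-0.022,-0.01],0],
  [[0.02,-0.022,-0.01],0],
  [[0.02,-0.022,-0.01],0],
  [[0.02,-0.022,-0.01],0],
  [[0.02,-0.022,-0.01],0],
  [[0.02,-0.022,-0.01],0],
  [[0.02,-0.022,-0.01],0],
], gripper=0)

```text
t: 2.5
eef_pos: [0.3384, -0.2699, 0.352]
tool_rot: [3.141, -0.0, 0.308]
ft_force: [0.9, 0.0, 1.1]
width: 0.996
gripper_force: 0.0
```

```bash
python3 - <<'E'
from h import *
s=manip.read_state();print(s['t'],s['qpos'],s['eef_pos'],s['tool_rot'],s['ft_force'])
im=manip.get_image('top')
cv2.imwrite('pics/b.png',cv2.resize(im[170:270,200:360],None,fx=5,fy=5,interpolation=cv2.INTER_CUBIC))
E
```

```text
2.5 [ 0.74    0.0897 -0.2199  1.8924  0.0216  1.1613 -0.7508] [ 0.3384 -0.2699  0.352 ] [ 3.1411 -0.0001  0.3077] [0.9416 0.0472 1.0597]
```

View pics/b.png

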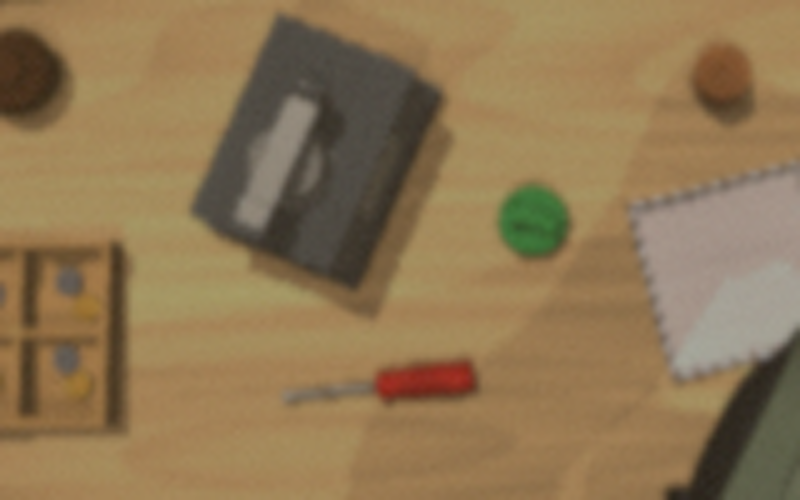

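The crop shows the can with the grey cap under its tab at (290,165). The green look-alike is at (533,220), and the near tray is at (730,280), just right of the can. That is the one meant.

Emit:
send_rows([
  [[0.021,-0.023,0],0],
  [[0.021,-0.023,0],0],
  [[0.021,-0.023,0],0],
  [[0.021,-0.023,0],0],
  [[0.021,-0.023,0],0],
  [[0.021,-0.023,0],0],
  [[0.021,-0.023,0],0],
  [[0.021,-0.023,0],0],
  [[0.021,-0.023,0],0],
  [[0.021,-0.023,0],0],
  [[0.021,-0.023,0],0],
  [[0.021,-0.023,0],0],
])

```text
t: 3.55
eef_pos: [0.4951, 0.0694, 0.3514]
tool_rot: [3.141, -0.0, 0.307]
ft_force: [0.8, -1.3, -0.8]
width: 1.002
gripper_force: 0.0
```

Emit:
send_rows([
  [[0,0,0],0.08],
  [[0,0,0],0.08],
  [[0,0,0],0.08],
  [[0,0,0],0.08],
  [[0,0,0],0.08],
  [[0,0,0],0.08],
  [[0,0,0],0.08],
  [[0,0,0],0.1],
  [[0,0,0],0],
])

```text
t: 4.3
eef_pos: [0.4946, 0.068, 0.3514]
tool_rot: [3.142, -0.0, -0.357]
ft_force: [-0.4, -0.0, 0.6]
width: 1.005
gripper_force: 0.0
```

```bash
cat >> h.py <<'E'
from scipy.spatial.transform import Rotation as Ro
def ray(uv,s,z):
    c=manip.calibration('wrist');K=np.array(c['K']);T=np.array(c['tool_from_camera'])
    W=np.eye(4);W[:3,:3]=Ro.from_euler('xyz',s['tool_rot']).as_matrix();W[:3,3]=s['eef_pos']
    M=W@T; d=np.linalg.inv(K)@np.array([uv[0],uv[1],1]); d=M[:3,:3]@np.array([d[0],-d[1],-d[2]])
    o=M[:3,3]; return o+d*(z-o[2])/d[2]
E
python3 - <<'E'
from h import *
s=manip.read_state();print(s['t'],s['qpos'],s['eef_pos'],s['tool_rot'],s['ft_force'])
save('c','wrist')
print(np.array(manip.calibration('wrist')['tool_from_camera']))
for n in ['neck','cap','cap_bar','tab_end','tab_hinge','can']:
  print(n,[(np.round(d['at'],4).tolist(),round(d['confidence'],2)) for d in manip.place_of('wrist',n)])
for n,z in [('tab',.188),('can',.13)]:
  for d in manip.trace('wrist',n)[:1]:
    m=d['pixels'].astype(np.uint8);cs=max(cv2.findContours(m,0,2)[0],key=cv2.contourArea)
    r=cv2.minAreaRect(cs);b=cv2.boxPoints(r);print(n,d['confidence'],b.tolist(),[np.round(ray(p,s,z),4).tolist() for p in b])
E
```

```text
4.3 [ 0.1153  0.2275 -0.4487  1.7405  0.1054  1.1973 -2.29  ] [0.4946 0.068  0.3514] [ 3.1416 -0.0001 -0.3574] [-0.4334 -0.0392  0.6107]
[[-0.0006  0.9475  0.3197  0.0824]
 [ 1.      0.0009 -0.0006 -0.0007]
 [-0.0009  0.3197 -0.9475 -0.1445]
 [ 0.      0.      0.      1.    ]]
neck []
cap [([0.5107, -0.1061, -0.0007], 0.88), ([0.5478, 0.0596, 0.1334], 0.86)]
cap_bar [([0.5458, 0.0569, 0.1645], 0.66), ([0.5134, -0.1073, 0.0313], 0.62), ([0.5477, 0.0613, 0.1335], 0.25)]
tab_end []
tab_hinge [([0.5883, 0.0422, 0.1802], 0.64)]
can [([0.5625, 0.0539, -0.0007], 0.84), ([0.5866, 0.0425, 0.1823], 0.22)]
tab 0.91 [[300.51751708984375, 178.94387817382812], [306.126953125, 80.7786865234375], [328.34014892578125, 82.04800415039062], [322.730712890625, 180.21319580078125]] [[0.5056, 0.0921, 0.188], [0.5999, 0.0477, 0.188], [0.5908, 0.0268, 0.188], [0.4952, 0.0688, 0.188]]
can 0.8 [[262.8173522949219, 174.8288116455078], [273.5854187011719, 37.53611755371094], [366.6404113769531, 44.83454895019531], [355.8723449707031, 182.1272430419922]] [[0.5163, 0.1476, 0.13], [0.6618, 0.0676, 0.13], [0.6165, -0.0318, 0.13], [0.4623, 0.0327, 0.13]]
```

View pics/c.png

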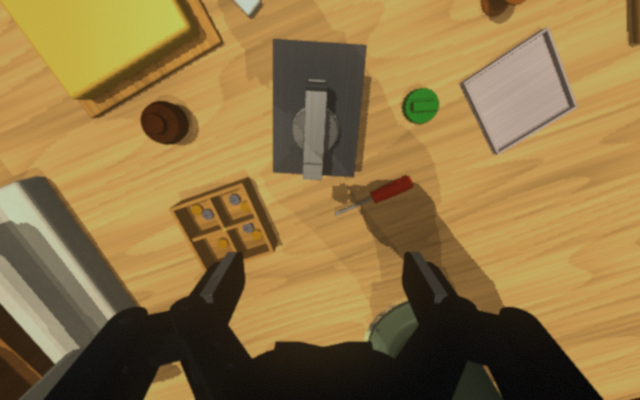

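The wrist view shows the can at (318,108), the closed tab from its hinge at (316,82) to its end at (312,178), the green cap at (421,105) and the tray at (518,92). The can's yaw is about -0.44, so I'm going down to straddle the tab end.

Emit:
send_rows([
  [[0,0,0],0.083],
  [[0.0035,-0.0075,0.02],0],
  [[0.003,-0.0075,0.03],0],
  [[0,0,0.03],0],
  [[0,0,0.03],0],
  [[0,0,0.03],0],
  [[0,0,0.02],0],
  [[0,0,0.02],0],
  [[0,0,0.012],0],
  [[0,0,0],0],
])

```text
t: 5.58
eef_pos: [0.5057, 0.0787, 0.1571]
tool_rot: [3.14, 0.003, -0.434]
ft_force: [-1.0, -0.1, -0.3]
width: 1.003
gripper_force: 0.0
```

```bash
python3 - <<'E'
from h import *
s=manip.read_state();print(s['t'],s['qpos'],s['eef_pos'],s['tool_rot'],s['ft_force'])
a=manip.get_image('wrist');b=manip.get_image('side')[190:310,230:390]
cv2.imwrite('pics/d.png',np.vstack([cv2.resize(a,(480,300)),cv2.resize(b,(480,300))[:,:]]))
E
```

```text
5.5833 [-0.0084  0.4626 -0.3435  1.9506  0.2174  0.7675 -2.4816] [0.5057 0.0787 0.1571] [ 3.1396  0.0029 -0.4345] [-1.0261 -0.0795 -0.3262]
```

View pics/d.png

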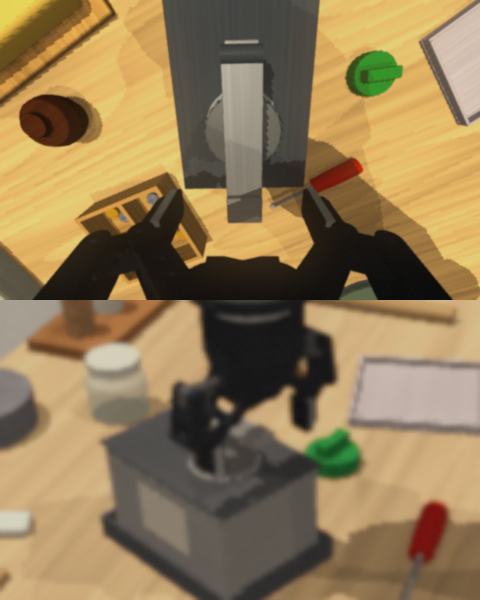

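The fingers straddle the tab end, centred at column 244. The screwdriver and box are clear, so I'm closing gently.

Emit:
send_rows([
  [[0,0,0],0],
  [[0,0,0],0],
  [[0,0,0],0],
  [[0,0,0],0],
  [[0,0,0],0],
  [[0,0,0],0],
  [[0,0,0],0],
  [[0,0,0],0],
], gripper=1, squeeze=20)

```text
t: 6.35
eef_pos: [0.5062, 0.0776, 0.1592]
tool_rot: [3.139, 0.001, -0.436]
ft_force: [-2.5, -7.5, 0.9]
width: 0.25
gripper_force: 25.9
```

Emit:
send_rows([
  [[0.0005,0,-0.0093],0],
  [[0.0014,0,-0.0092],0],
  [[0.0023,0,-0.009],0],
  [[0.0032,0,-0.0087],0],
  [[0.004,0,-0.0084],0],
  [[0.0049,0,-0.0079],0],
  [[0.0056,0,-0.0074],0],
  [[0.0063,0,-0.0068],0],
  [[0.007,0,-0.0061],0],
  [[0.0076,0,-0.0054],0],
  [[0.0081,0,-0.0046],0],
  [[0.0085,0,-0.0038],0],
])

```text
t: 7.35
eef_pos: [0.5602, 0.0534, 0.2459]
tool_rot: [3.14, 0.001, -0.435]
ft_force: [-5.4, -1.5, -3.2]
width: 0.25
gripper_force: 24.2
```

Emit:
send_rows([
  [[0.0088,0,-0.0029],0],
  [[0.0091,0,-0.002],0],
  [[0.0092,0,-0.0011],0],
  [[0.0093,0,-0.0002],0],
  [[0.0093,0,0.0007],0],
  [[0.0092,0,0.0017],0],
  [[0.0089,0,0.0026],0],
  [[0.0086,0,0.0034],0],
  [[0.0082,0,0.0043],0],
  [[0.0078,0,0.0051],0],
  [[0.0072,0,0.0058],0],
  [[0.005,0,0.005],0],
])

```text
t: 8.35
eef_pos: [0.6534, 0.0118, 0.223]
tool_rot: [-3.14, -0.001, -0.435]
ft_force: [2.6, 4.6, 4.7]
width: 0.254
gripper_force: 25.8
```

Emit:
send_rows([
  [[0,0,0],0],
  [[0,0,0],0],
  [[0,0,0],0],
  [[0,0,0],0],
  [[0,0,-0.02],0],
  [[0,0,-0.03],0],
  [[0,0,-0.03],0],
  [[-0.03,0,-0.01],0],
  [[-0.03,0,0],0],
  [[-0.03,0,0],0],
  [[-0.03,0,0],0],
  [[-0.027,0,0],0],
], gripper=0)

```text
t: 9.35
eef_pos: [0.5169, 0.0739, 0.3138]
tool_rot: [3.142, -0.001, -0.435]
ft_force: [0.2, 1.2, 0.6]
width: 1.001
gripper_force: 0.0
```

```bash
python3 - <<'E'
from h import *
s=manip.read_state();print(s['t'],s['qpos'],s['eef_pos'],s['tool_rot'],s['ft_force'])
save('e','wrist')
for n in ['cap','cap_bar','neck','tab_end','tab_hinge','tray']:
  print(n,[(np.round(d['at'],4).tolist(),round(d['confidence'],2)) for d in manip.place_of('wrist',n)])
for n in ['cap','cap_bar']:
  for d in manip.trace('wrist',n)[:2]:
    m=d['pixels'].astype(np.uint8);cs=max(cv2.findContours(m,0,2)[0],key=cv2.contourArea);r=cv2.minAreaRect(cs);print(n,d['confidence'],r)
for c in ('side','top'):
  manip.get_image(c)
  print([(np.round(d['at'],4).tolist(),round(d['confidence'],2)) for n in ('cap_bar','tab_end') for d in manip.place_of(c,n)])
E
```

```text
9.35 [ 0.0444  0.292  -0.3793  1.7484  0.1191  1.1231 -2.3778] [0.5169 0.0739 0.3138] [ 3.1415 -0.0007 -0.4351] [0.207  1.2137 0.6001]
cap [([0.5461, 0.0626, 0.1317], 0.91)]
cap_bar [([0.5174, -0.1084, 0.0343], 0.89), ([0.5476, 0.0582, 0.1648], 0.86), ([0.4718, -0.2715, -0.0035], 0.68), ([0.6363, 0.2892, -0.0074], 0.37)]
neck []
tab_end [([0.6483, 0.0126, 0.2458], 0.7)]
tab_hinge [([0.5881, 0.0414, 0.1843], 0.67)]
tray [([0.4702, -0.2656, -0.0019], 0.97)]
cap 0.74 ((324.0, 151.0), (50.0, 50.0), 90.0)
cap 0.74 ((323.0, 99.0), (198.0, 104.0), 90.0)
cap_bar 0.94 ((324.0, 151.0), (50.0, 50.0), 90.0)
cap_bar 0.59 ((434.0, 109.5), (37.0, 40.0), 90.0)
[([0.5463, 0.0565, 0.1687], 0.94), ([0.5118, -0.1087, 0.0298], 0.63), ([0.4716, -0.2672, -0.0002], 0.59), ([0.6503, 0.012, 0.2467], 0.73)]
[([0.5144, -0.1082, 0.0314], 0.67), ([0.5476, 0.0573, 0.1655], 0.61), ([0.5476, 0.052, 0.1318], 0.27), ([0.6488, 0.0146, 0.2413], 0.63), ([0.39, 0.0097, -0.0002], 0.55)]
```

View pics/e.png

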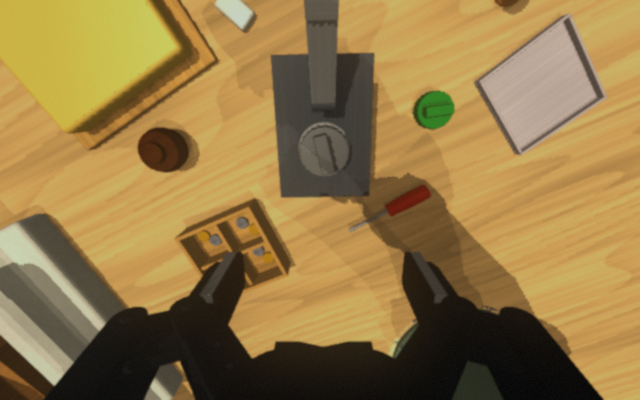

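The tab is flipped right back, with its end now at the top (320,5). The cap at (324,150) is uncovered, and its bar runs from about (317,137) to (331,165). I'll enlarge it to get the bar's angle.

```bash
python3 - <<'E'
from h import *
im=cv2.imread('pics/e.png')[118:183,284:364]
cv2.imwrite('pics/f.png',cv2.resize(im,None,fx=8,fy=8,interpolation=cv2.INTER_CUBIC))
E
```

```text
(no output)
```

View pics/f.png

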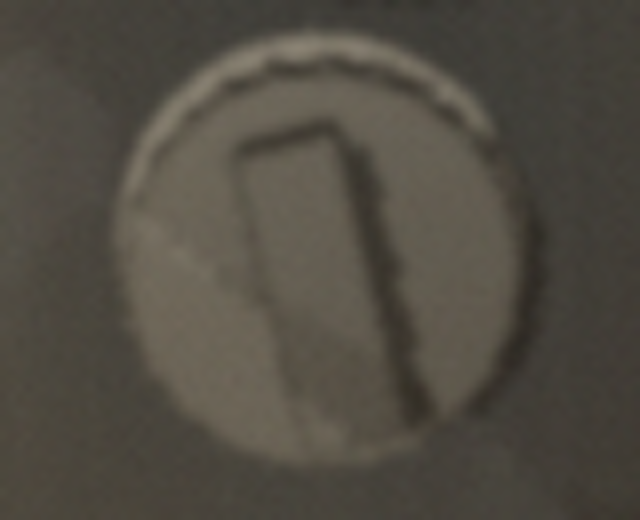

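The crop shows the bar's top face with corners at about (240,150), (330,125), (400,425) and (300,450).

```bash
python3 - <<'E'
from h import *
s=dict(eef_pos=np.array([.5169,.0739,.3138]),tool_rot=[3.1415,-.0007,-.4351])
P=[ray((284+x/8-.45,118+y/8-.45),s,.176) for x,y in [(240,150),(330,125),(400,425),(300,450)]]
a=(P[0]+P[1])/2;b=(P[2]+P[3])/2;print(np.array(P),'centre',(a+b)/2,'len',np.linalg.norm(a-b),'w',np.linalg.norm(P[0]-P[1]))
for u,v in((P[3],P[0]),(P[2],P[1]),(b,a)): d=u-v;d=-d;print('yaw',np.arctan2(d[1],d[0]))
E
```

```text
[[0.5688 0.0609 0.176 ]
 [0.5668 0.0494 0.176 ]
 [0.5283 0.0572 0.176 ]
 [0.5308 0.0704 0.176 ]] centre [0.5487 0.0594 0.176 ] len 0.03921055085162688 w 0.01166016663156778
yaw -0.24526680543790574
yaw -0.19964109503437527
yaw -0.2224229154972078
```

Emit:
send_rows([
  [[0,0,0],-0.11],
  [[0,0,0],-0.105],
  [[0.017,0.004,0.02],0],
  [[0.016,0.0036,0.03],0],
  [[0,0,0.03],0],
  [[0,0,0.03],0],
  [[0,0,0.02],0],
  [[0,0,0.012],0],
  [[0,0,0.009],0],
  [[0,0,0],0],
  [[0,0,0],0],
])

```text
t: 11.02
eef_pos: [0.5494, 0.0589, 0.1628]
tool_rot: [-3.141, -0.0, -0.22]
ft_force: [0.0, -0.4, 0.8]
width: 1.004
gripper_force: 0.0
```

```bash
python3 - <<'E'
from h import *
s=manip.read_state();print(s['t'],s['qpos'],s['eef_pos'],s['tool_rot'],s['ft_force'],s['ft_torque'])
im=manip.get_image('wrist')
cv2.imwrite('pics/g.png',cv2.resize(im[80:400,130:510],None,fx=1.5,fy=1.5))
for n in ['cap','cap_bar']:
  print(n,[(np.round(d['at'],4).tolist(),round(d['confidence'],2)) for d in manip.place_of('wrist',n)])
E
```

```text
11.0167 [ 0.0542  0.5126 -0.3665  1.8449  0.241   0.8274 -2.2244] [0.5494 0.0589 0.1628] [-3.1415 -0.     -0.2202] [ 0.0062 -0.3563  0.7784] [ 0.0025  0.0584 -0.0419]
cap [([0.5148, -0.1117, 0.0001], 0.88), ([0.5472, 0.0612, 0.1344], 0.63), ([0.5639, 0.0508, -0.0003], 0.17)]
cap_bar [([0.5492, 0.0581, 0.1669], 0.87), ([0.5157, -0.1079, 0.0321], 0.6)]
```

View pics/g.png

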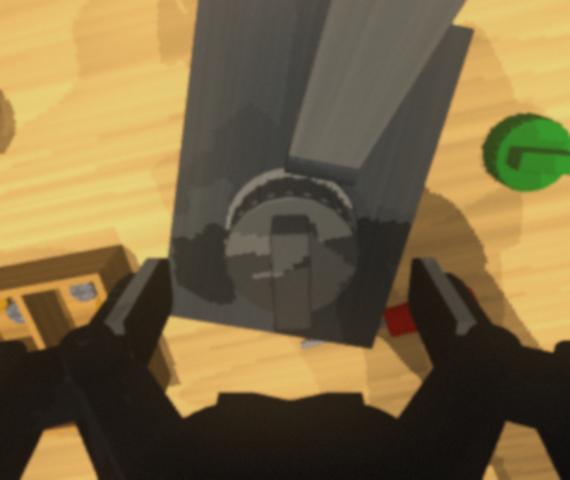

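The bar at (292,275) is upright in the image and midway between the fingers (columns 165 and 412), so the grip is aligned. Closing.

Emit:
send_rows([
  [[0,0,0],0],
  [[0,0,0],0],
  [[0,0,0],0],
  [[0,0,0],0],
  [[0,0,0],0],
  [[0,0,0],0],
  [[0,0,0],0],
  [[0,0,0],0],
  [[0,0,0],0],
], gripper=1, squeeze=25)

```text
t: 11.92
eef_pos: [0.5492, 0.0588, 0.1625]
tool_rot: [-3.142, -0.0, -0.22]
ft_force: [-0.4, -0.3, 1.7]
width: 0.16
gripper_force: 30.6
```

```bash
cat > st.py <<'E'
from h import *
s=manip.read_state();print(s['t'],'q7',s['qpos'][6],s['eef_pos'],s['tool_rot'],'F',s['ft_force'],'T',s['ft_torque'],s['gripper_force'],s['width'])
E
python3 st.py
```

```text
11.9167 q7 -2.2246379922729322 [0.5492 0.0588 0.1625] [-3.1416 -0.     -0.2203] F [-0.4044 -0.3316  1.6984] T [-0.1534  0.1206  0.0405] 30.558006763458252 0.15983648385362373
```

Emit:
send_rows([
  [[0,0,0],-0.03],
  [[0,0,-0.0001],-0.03],
  [[0,0,-0.0001],-0.03],
  [[0,0,-0.0001],-0.03],
  [[0,0,-0.0001],-0.03],
  [[0,0,-0.0001],-0.03],
  [[0,0,-0.0001],-0.03],
  [[0,0,-0.0001],-0.03],
  [[0,0,0],0],
  [[0,0,0],0],
])

```text
t: 12.75
eef_pos: [0.5492, 0.0589, 0.1631]
tool_rot: [-3.141, 0.0, 0.019]
ft_force: [0.7, 0.8, -0.4]
width: 0.155
gripper_force: 30.4
```

```bash
python3 st.py
```

```text
12.75 q7 -2.0202285356929286 [0.5492 0.0589 0.1631] [-3.1413  0.0001  0.019 ] F [ 0.6591  0.7944 -0.3677] T [ 0.1981 -0.0469  0.0434] 30.439023971557617 0.15484500553289826
```

Emit:
send_rows([
  [[0,0,-0.0001],-0.03],
  [[0,0,-0.0001],-0.03],
  [[0,0,-0.0001],-0.03],
  [[0,0,-0.0001],-0.03],
  [[0,0,-0.0001],-0.03],
  [[0,0,-0.0001],-0.03],
  [[0,0,-0.0001],-0.03],
  [[0,0,-0.0001],-0.03],
  [[0,0,-0.0001],-0.03],
  [[0,0,-0.0001],-0.03],
  [[0,0,-0.0001],-0.03],
  [[0,0,-0.0001],-0.03],
])

```text
t: 13.75
eef_pos: [0.549, 0.0586, 0.164]
tool_rot: [-3.142, 0.001, 0.38]
ft_force: [1.1, 0.1, -4.7]
width: 0.157
gripper_force: 29.5
```

```bash
python3 st.py
```

```text
13.75 q7 -1.7107236899109894 [0.549  0.0586 0.164 ] [-3.1416  0.0005  0.3798] F [ 1.1467  0.1269 -4.6752] T [-0.1791 -0.2808 -0.151 ] 29.509213864803314 0.15720242445685845
```

Emit:
send_rows([
  [[0,0,0],-0.03],
  [[0,0,0],-0.03],
  [[0,0,-0.0001],-0.03],
  [[0,0,0],-0.03],
])

```text
t: 14.08
eef_pos: [0.5491, 0.0584, 0.1643]
tool_rot: [3.141, 0.0, 0.5]
ft_force: [0.5, -0.3, -1.7]
width: 0.155
gripper_force: 29.9
```

```bash
python3 st.py
```

```text
14.0833 q7 -1.608000792502026 [0.5491 0.0584 0.1643] [3.1414 0.0004 0.4997] F [ 0.4898 -0.2939 -1.7405] T [-0.3143 -0.1209 -0.0832] 29.932966232299805 0.15463013925842473
```

Emit:
send_rows([
  [[0,0,0],-0.02],
  [[0,0,-0.0001],-0.02],
  [[0,0,0],-0.02],
])

```text
t: 14.33
eef_pos: [0.5491, 0.0586, 0.1645]
tool_rot: [3.141, 0.0, 0.56]
ft_force: [1.6, -2.1, -3.7]
width: 0.16
gripper_force: 29.8
```

```bash
python3 st.py
```

```text
14.3333 q7 -1.556061885645357 [0.5491 0.0586 0.1645] [3.1415 0.0003 0.5604] F [ 1.6204 -2.15   -3.7   ] T [-0.4527 -0.2027 -0.0595] 29.812370538711548 0.16049683555504063
```

Emit:
send_rows([
  [[0,0,0],-0.02],
  [[0,0,-0.0001],-0.02],
  [[0,0,0],-0.02],
])

```text
t: 14.58
eef_pos: [0.5491, 0.0587, 0.1646]
tool_rot: [-3.142, 0.0, 0.621]
ft_force: [0.4, -2.5, -3.2]
width: 0.155
gripper_force: 29.7
```

```bash
python3 st.py
```

```text
14.5833 q7 -1.5038525248181676 [0.5491 0.0587 0.1646] [-3.1416  0.0002  0.6213] F [ 0.361  -2.4859 -3.2005] T [-0.4714 -0.189  -0.0926] 29.73288059234619 0.15479222009947405
```

Emit:
send_rows([
  [[0,0,0],-0.02],
  [[0,0,-0.0001],-0.02],
  [[0,0,0],-0.02],
])

```text
t: 14.83
eef_pos: [0.5492, 0.0587, 0.1648]
tool_rot: [3.142, -0.0, 0.682]
ft_force: [1.4, -1.0, -2.5]
width: 0.153
gripper_force: 29.9
```

```bash
python3 st.py
```

```text
14.8333 q7 -1.4522063213498468 [0.5492 0.0587 0.1648] [ 3.1415 -0.      0.6816] F [ 1.3651 -0.9879 -2.5481] T [-0.5398 -0.1674 -0.0517] 29.877333641052246 0.15266427824359785
```

Emit:
send_rows([
  [[0,0,0],-0.02],
  [[0,0,-0.0001],-0.02],
  [[0,0,0],-0.02],
])

```text
t: 15.08
eef_pos: [0.5493, 0.0588, 0.165]
tool_rot: [3.141, -0.0, 0.742]
ft_force: [0.5, -1.4, -0.4]
width: 0.153
gripper_force: 30.2
```

```bash
python3 st.py
```

```text
15.0833 q7 -1.400648603946739 [0.5493 0.0588 0.165 ] [ 3.1415 -0.0002  0.7417] F [ 0.4953 -1.3903 -0.3933] T [-0.5525 -0.1512 -0.0234] 30.199358761310577 0.15257685031945356
```

Emit:
send_rows([
  [[0,0,-0.0003],0],
  [[0,0,-0.0003],0],
  [[0,0,0],0],
])

```text
t: 15.33
eef_pos: [0.5492, 0.0589, 0.1654]
tool_rot: [-3.141, -0.0, 0.74]
ft_force: [3.4, -1.4, -5.9]
width: 0.158
gripper_force: 29.6
```

```bash
python3 st.py
```

```text
15.3333 q7 -1.4020202090816052 [0.5492 0.0589 0.1654] [-3.1414 -0.0002  0.7396] F [ 3.3783 -1.362  -5.8952] T [-0.28   -0.5664  0.0298] 29.591797292232513 0.1577014252109531
```

Emit:
send_rows([
  [[0,0,0],-0.02],
  [[0,0,0],-0.02],
  [[0,0,0],-0.02],
  [[0,0,0],-0.01],
])

```text
t: 15.67
eef_pos: [0.5492, 0.0592, 0.1658]
tool_rot: [-3.141, -0.0, 0.812]
ft_force: [-1.0, 1.0, 3.4]
width: 0.153
gripper_force: 30.7
```

```bash
python3 st.py
```

```text
15.6667 q7 -1.3399928038162514 [0.5492 0.0592 0.1658] [-3.1415 -0.0004  0.8121] F [-0.9924  1.0331  3.3937] T [ 0.1859  0.2875 -0.0347] 30.705546140670776 0.15336721389871055
```

Emit:
send_rows([
  [[0,0,0],-0.02],
  [[0,0,0],-0.02],
  [[0,0,0],-0.02],
  [[0,0,0],-0.02],
])

```text
t: 16.0
eef_pos: [0.5493, 0.059, 0.1656]
tool_rot: [3.141, -0.0, 0.892]
ft_force: [-0.4, 1.5, 4.2]
width: 0.154
gripper_force: 30.9
```

```bash
python3 st.py
```

```text
16.0 q7 -1.2715131734554705 [0.5493 0.059  0.1656] [ 3.1415 -0.0004  0.892 ] F [-0.3834  1.4707  4.1863] T [ 0.4113  0.1122 -0.0269] 30.88922381401062 0.15411666372304042
```

Fz has changed sign, so the seal is now pushing the cap up, and turning is easy. Next is a small lift test.

Emit:
send_rows([
  [[0,0,-0.0004],0],
  [[0,0,-0.0004],0],
  [[0,0,-0.0004],0],
  [[0,0,0],0],
])

```text
t: 16.33
eef_pos: [0.5493, 0.0589, 0.1668]
tool_rot: [3.141, -0.0, 0.89]
ft_force: [0.5, 2.4, 4.3]
width: 0.154
gripper_force: 30.8
```

```bash
python3 st.py
```

```text
16.3333 q7 -1.2722986770946612 [0.5493 0.0589 0.1668] [ 3.1415 -0.0003  0.8895] F [0.4954 2.4256 4.3061] T [ 0.6227 -0.0584  0.0255] 30.777729749679565 0.154135406062477
```

Emit:
send_rows([
  [[0,0,-0.0008],0],
  [[0,0,-0.0008],0],
  [[0,0,-0.0008],0],
  [[0,0,-0.0008],0],
  [[0,0,0],0],
])

```text
t: 16.75
eef_pos: [0.5491, 0.0586, 0.1699]
tool_rot: [-3.142, 0.0, 0.89]
ft_force: [-1.4, 0.3, 0.0]
width: 0.157
gripper_force: 30.3
```

```bash
python3 st.py
```

```text
16.75 q7 -1.2689283057452372 [0.5491 0.0586 0.1699] [-3.1416  0.0004  0.8896] F [-1.3888  0.2571  0.0298] T [0.1328 0.1403 0.0214] 30.339393317699432 0.15675584735072698
```

Emit:
send_rows([
  [[0,0,-0.003],0],
  [[0,0,-0.004],0],
  [[0,0,-0.004],0],
  [[0,0,-0.005],0],
  [[0,0,-0.006],0],
  [[0,0,-0.008],0],
  [[0,0,-0.01],0],
  [[0,0,-0.01],0],
  [[0,0,-0.015],0],
  [[0,0,-0.015],0],
  [[0,0,-0.01],0],
  [[0,0,0],0],
], squeeze=35)

```text
t: 17.75
eef_pos: [0.55, 0.0591, 0.2623]
tool_rot: [3.139, -0.002, 0.89]
ft_force: [-1.0, -0.3, -0.1]
width: 0.157
gripper_force: 35.9
```

Emit:
send_rows([
  [[-0.015,0.008,0],0],
  [[-0.025,0.012,0],0],
  [[-0.029,0.014,0],0],
  [[-0.029,0.014,0],0],
  [[-0.029,0.014,0],0],
  [[-0.029,0.014,0],0],
  [[-0.029,0.014,0],0],
  [[-0.029,0.014,0],0],
  [[-0.029,0.014,0],0],
  [[-0.025,0.012,0],0],
  [[-0.02,0.009,0],0],
  [[-0.013,0.006,0],0],
])

```text
t: 18.75
eef_pos: [0.471, -0.2689, 0.2592]
tool_rot: [-3.141, 0.001, 0.887]
ft_force: [0.6, -0.9, -0.6]
width: 0.152
gripper_force: 35.9
```

```bash
python3 st.py; python3 - <<'E'
from h import *
s=manip.read_state()
a=manip.get_image('wrist');b=manip.get_image('side')[160:310,230:470]
for c in('wrist','side'):
  for n in ['cap','tray','tab_end']:
    print(c,n,[(np.round(d['at'],4).tolist(),round(d['confidence'],2)) for d in manip.place_of(c,n)])
cv2.imwrite('pics/i.png',np.vstack([cv2.resize(a,(480,300)),cv2.resize(b,(480,300))]))
E
```

```text
18.75 q7 -0.5291552224219602 [ 0.471  -0.2689  0.2592] [-3.1409  0.0008  0.8873] F [ 0.6119 -0.944  -0.5579] T [0.0063 0.0315 0.0134] 35.88413715362549 0.15189497014717443
wrist cap [([0.4663, -0.2661, 0.2286], 0.69)]
wrist tray [([0.3349, -0.6249, 0.0037], 0.66), ([0.386, 0.0106, 0.0024], 0.64), ([0.4713, -0.2672, -0.0019], 0.57)]
wrist tab_end [([0.3837, 0.0103, 0.0034], 0.32)]
side cap [([0.4697, -0.2711, 0.2339], 0.69), ([0.5125, -0.1085, -0.0013], 0.55), ([0.6127, -0.4542, -0.0001], 0.52)]
side tray [([0.3384, -0.6263, 0.0019], 0.93), ([0.4719, -0.2646, 0.0028], 0.79), ([0.4349, 0.2837, 0.0014], 0.4)]
side tab_end [([0.6531, 0.0123, 0.2463], 0.66), ([0.5479, 0.0589, 0.1352], 0.52)]
```

View pics/i.png

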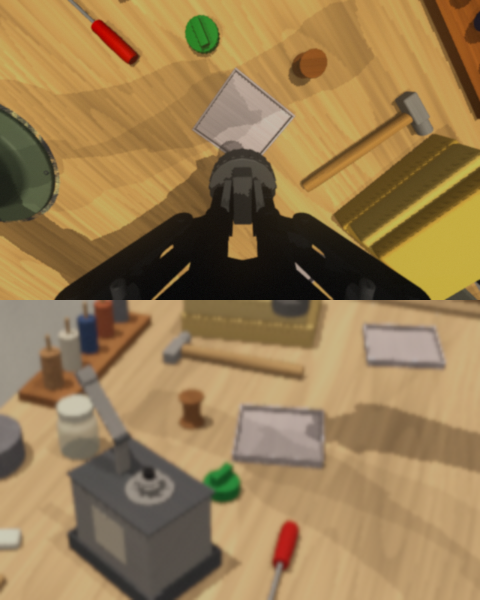

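The cap hangs level in the gripper over the near tray, at (243,115) in the wrist view. The neck is bare and the tab is still back. Lowering.

Emit:
send_rows([
  [[0,0,0.02],0],
  [[0,0,0.025],0],
  [[0,0,0.03],0],
  [[0,0,0.03],0],
  [[0,0,0.03],0],
  [[0,0,0.025],0],
  [[0,0,0.02],0],
  [[0,0,0.015],0],
  [[0,0,0.01],0],
  [[0,0,0.006],0],
  [[0,0,0.005],0],
  [[0,0,0],0],
])

```text
t: 20.15
eef_pos: [0.4724, -0.2662, 0.0436]
tool_rot: [-3.141, 0.0, 0.89]
ft_force: [-0.4, 0.2, -1.0]
width: 0.148
gripper_force: 35.9
```

Emit:
send_rows([
  [[0,0,0.0015],0],
  [[0,0,0.001],0],
  [[0,0,0.001],0],
  [[0,0,0.001],0],
  [[0,0,0.001],0],
  [[0,0,0.001],0],
  [[0,0,0],0],
])

```text
t: 20.73
eef_pos: [0.4722, -0.2664, 0.0373]
tool_rot: [-3.141, 0.0, 0.89]
ft_force: [0.3, -0.4, -0.0]
width: 0.154
gripper_force: 35.9
```

Emit:
send_rows([
  [[0,0,0.0007],0],
  [[0,0,0.0007],0],
  [[0,0,0.0006],0],
  [[0,0,0.0005],0],
  [[0,0,0.0005],0],
  [[0,0,0],0],
])

```text
t: 21.23
eef_pos: [0.4723, -0.2663, 0.0343]
tool_rot: [-3.142, -0.0, 0.89]
ft_force: [-0.9, 0.2, 0.1]
width: 0.153
gripper_force: 35.9
```

Emit:
send_rows([
  [[0,0,0.0004],0],
  [[0,0,0.0004],0],
  [[0,0,0.0004],0],
  [[0,0,0.0003],0],
  [[0,0,0],0],
])

```text
t: 21.65
eef_pos: [0.4723, -0.2663, 0.0328]
tool_rot: [-3.141, 0.0, 0.89]
ft_force: [-0.2, -0.2, 0.5]
width: 0.153
gripper_force: 35.9
```

Emit:
send_rows([
  [[0,0,0.0003],0],
  [[0,0,0.0003],0],
  [[0,0,0.0003],0],
  [[0,0,0.0003],0],
  [[0,0,0],0],
])

```text
t: 22.07
eef_pos: [0.4725, -0.2663, 0.0322]
tool_rot: [3.141, 0.0, 0.89]
ft_force: [-2.4, 2.1, 13.8]
width: 0.152
gripper_force: 37.6
```

The cap touches the floor at about 14 N. I'm easing off, releasing and backing away.

Emit:
send_rows([
  [[0,0,-0.0007],0],
  [[0,0,0],0],
])

```text
t: 22.23
eef_pos: [0.4724, -0.2664, 0.0325]
tool_rot: [3.141, -0.0, 0.89]
ft_force: [-0.2, -0.2, -0.5]
width: 0.154
gripper_force: 35.9
```

Emit:
send_rows([
  [[0,0,0],0],
  [[0,0,0],0],
  [[0,0,0],0],
  [[0,0,0],0],
  [[0,0,0],0],
  [[0,0,-0.01],0],
  [[0,0,-0.02],0],
  [[0,0,-0.03],0],
  [[0,0,-0.04],0],
  [[0,0,-0.04],0],
  [[0,0,-0.02],0],
  [[0,0,0],0],
], gripper=0)

```text
t: 23.23
eef_pos: [0.474, -0.267, 0.1977]
tool_rot: [3.135, -0.001, 0.89]
ft_force: [0.2, 0.2, 0.5]
width: 0.999
gripper_force: 0.0
```

```bash
python3 st.py; python3 - <<'E'
from h import *
a=manip.get_image('wrist');b=manip.get_image('side')[160:310,230:470]
for c in('wrist','side'):
  for n in ['cap','tray','tab_end']:
    print(c,n,[(np.round(d['at'],4).tolist(),round(d['confidence'],2)) for d in manip.place_of(c,n)])
cv2.imwrite('pics/j.png',np.vstack([cv2.resize(a,(480,300)),cv2.resize(b,(480,300))]))
E
```

```text
23.2333 q7 -0.5893515520586036 [ 0.474  -0.267   0.1977] [ 3.135  -0.0009  0.8896] F [0.2333 0.1896 0.5173] T [ 0.0008 -0.0376  0.009 ] 0.0 0.9994284367178106
wrist cap [([0.4681, -0.2646, 0.0028], 0.74), ([0.5141, -0.1137, 0.0011], 0.62)]
wrist tray []
wrist tab_end []
side cap [([0.5462, 0.059, 0.134], 0.71), ([0.5131, -0.1054, -0.0008], 0.62), ([0.5642, 0.0472, 0.0022], 0.6)]
side tray [([0.3401, -0.6227, 0.0024], 0.8), ([0.4725, -0.2623, 0.002], 0.76), ([0.4687, -0.2658, 0.0341], 0.33), ([0.5464, 0.0611, 0.1361], 0.32)]
side tab_end [([0.6489, 0.0116, 0.2433], 0.94)]
```

View pics/j.png

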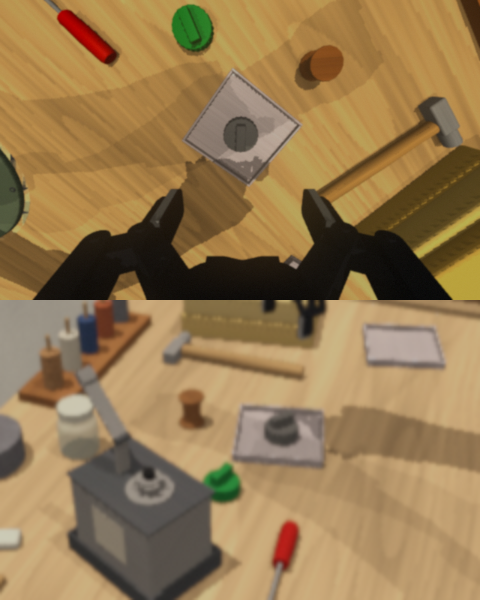

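The grey cap stands upright in the middle of the near tray, at (240,133) in the wrist view and (282,430) in the side view. The tab is back, the gripper is clear and the bystanders are where they were.

```bash
python3 -c "
from station import manip
print(manip.finish_job())"
```

```text
the job is handed in; nothing more can be done
None
```

I flipped the tab right back, unscrewed the cap by feel without forcing it and set it upright in the middle of the near aluminium tray; the job is handed in, but no verdict came back.

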